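Lower the guard over the clamped claw jaw

ROBOT

A 6-joint arm with a two-finger parallel gripper is mounted at the origin on the work surface. World frame = base frame: x ahead of the robot, y to its left, z up, the work surface at z = 0. Lengths are in m, angles in rad, forces in N, time in s.
With the tool pointing down it reaches from about 0.3 to 0.825 m from the base axis. Payload 5.4 kg.
Tool frame: the origin (TCP) lies at the very end of the fingers, on their centre line; the grasp point (between the pads) lies 19 mm behind it (pinch_z is the distance from the TCP to the grasp point, in m); z points along the fingers, y is the line along which they close (so a half turn about z gives the same grasp; the last joint's range is limited). The gripper opens to 92 mm and grips with 3 to 60 N. Pads are 20 mm wide; open, the fingers measure 128 mm over their backs; the gripper's body (75 mm by 189 mm) begins 69 mm behind the grasp point.
Start: joints at [-0.21, 0.158, 1.597, -0, 1.386, -0.21], TCP at [0.575, -0, 0.215] pointing down, gripper open.
Joint ranges: [-2.91, 2.91], [-0.94, 2.29], [0.18, 2.7], [-1.29, 4.43], [0.17, 2.64], [-3, 3]. Speed limits (rad/s): [2.57, 2.57, 3.14, 3.14, 3.14, 3.14].

INTERFACE

Orientations are given as a unit quaternion [w, x, y, z].
In Python, from bench import * gives the robot as it stands.
- The arm moves only by the shell command python3 -m inch 'ROWS'. ROWS is JSON, a list that holds one entry, the list of rows, each a list of 7 numbers: the shift along the tool's x, y, z in m, then the turn, a rotation vector about the tool's x, y, z in units of 10 degrees (1.0 is 10 degrees), then the opening, from 0 (shut) to 1 (fully open). A call has 1 to 10 rows; each row shifts and turns the commanded pose from where the row before left it, along the tool's axes as they then stand; what a row does not reach is not made up. A row lasts 1/8 s, in which the tool goes at most 62.5 mm and 10.7 degrees, less where a joint would pass 70% of its speed; a pose out of reach is approached as far as the arm can. A call with a gripper value outside its range is refused whole. The fingers move at their own pace and stop on an object; the grip force is fixed at half the most. Time passes only in rows, so rows that do not move let the fingers close. It gives the time, the measured TCP pose, the force, the opening and the grip force at its end, in the units of the state.
- get_state(): the state, without advancing time (a new reading comes with each control period).
- get_image(name): name is "scene" or "side" or "wrist"; returns (picture, depth): 400x640x3 uint8, red, green, blue; 400x640 float32, m along the optical axis (not along the pixel's ray), 0 where there is no reading.
- camera_model(name): a dict with "camera_matrix" (3x3 intrinsics, pixels), "R" (3x3) and "t" (3): a world point X has camera coordinates R X + t. Camera axes: x right, y down, z forward; pixel columns grow to the right and rows downward; lengths in m; the calibration is good to about 2 mm. A picture is of the moment at which its call begins: read the wrist's pose just before it. camera_model takes no time and is no camera call; for the wrist camera it gives the pose at the moment of the call.
- sign_off(): hands the job in; it is judged then, once.
The state is a dict: "clock": time; "joints": joint angles; "qvel": joint speeds; "joint_efforts": joint torques, N m; "eef_pos": TCP position; "tool_rot": TCP orientation; "ft_force": force on the tool from outside, world axes, zero at the start; "torque": the same for the moment, N m; "grip_width": opening from 0.0 (shut) to 1.0 (fully open); "grip_force": force on a finger pad.
Only numpy, scipy, OpenCV 4.12 (cv2) and the standard library are available. Lean on these libraries where they do the work, as an engineer would, in place of code of your own. Each camera call takes 0.05 s, during which the arm holds its last target. There are 200 camera calls.

TASK

Before the jaw can be cycled, its guard must be down: take the handle bar of the clear hinged guard on the nest that holds the stainless claw jaw, and lower that guard gently until it rests fully on its stop, then let go. Carry it all the way, never letting it fall or slam, and leave the guard of the other nest, the one with the brass elbow, standing open.

Things in the scene. Friction and masses are not known exactly. Their poses are not given: they have to be found in the camera images.
- jaw_guard_bar (a point): Centre of the jaw guard's handle: a round black bar, 12 mm thick, 120 mm long, on two steel arms 55 mm either side of its centre, 40 mm out from the guard's free edge and in the guard's plane. Fingers fit down both sides of it, between the arms, at every opening angle. The point turns with the guard: y along the bar, x from the bar to the hinge line, 225 mm away.
- jaw_guard_hinge (a point): Middle of the jaw guard's hinge line, on the side of the nest away from the robot, 65 mm above the worktop. Fixed: z up, y along the hinge line, x level, away from the handle side. With the guard down the bar centre is 225 mm from here along minus x, at the same height. The nest is a fixed dark steel plate, 210 x 160 mm, cheeks 60 mm high, with the hooked steel jaw inside.
- jaw_guard (a joint): Opening angle (rad) of the clear, steel-framed guard, 175 x 152 x 8 mm, about 0.4 kg: 0 flat on its solid stop, 1.57 upright; starts at 1.2 to 1.4. Hinge friction alone holds it only above about 1.05 to 1.2 (60 to 68 degrees); let go lower, it falls and slams. Carrying it takes only a few newtons at the bar.
- elbow_guard (a joint): Opening angle (rad) of the identical guard on the identical other nest, which holds a brass elbow fitting (two stubs at a right angle) instead of the jaw; same meaning, starts at 1.2 to 1.4 and must stay open. Either nest may be the left or the right one.

How it is judged:
At the end, for the whole second after the job is handed in: The jaw nest's guard lies still on its stop (within 0.05 rad, about 11 mm at the bar) and the elbow nest's guard still stands open (above 1.0 rad) (value of joint jaw_guard below 0.05 rad and velocity of joint jaw_guard between -0.1 and 0.1 rad/s and value of joint elbow_guard above 1 rad); the robot touches nothing.
It fails at once if the jaw guard slams: it closes faster than 1.5 rad/s (about 0.34 m/s at the bar) within 0.4 rad of its stop (value of joint jaw_guard below 0.4 rad and velocity of joint jaw_guard below -1.5 rad/s).
It fails at once if the elbow nest's guard is lowered (below 1.0 rad) (value of joint elbow_guard below 1 rad).
It also fails if it takes over 43 s, if anything falls off the work surface, if the arm or the gripper's body presses on something with over 40 N, if the wrist force passes 120 N, or if a joint passes its speed limit or range.

## Working session

There is one attempt and no reset: what is moved stays moved. The work goes in short steps, Python scripts to look and compute and a shell command to move; the robot and the scene stay as the last step left them, time stands still between calls to the robot, and variables do not carry over. Pictures are saved under pics/ and viewed, at most 10 in all, crops included, and the job is handed in when it is done.

```bash
mkdir -p pics
python3 - <<'E'
from bench import *
import cv2,numpy as np
s=get_state();print(s)
for n in("scene","side"):
    p,d=get_image(n);cv2.imwrite(f"pics/{n}0.png",p[:,:,::-1]);np.save(f"pics/{n}0.npy",d)
    m=camera_model(n);print(n,m)
E
```

```text
{'clock': 0.0, 'joints': array([-2.10062181e-01,  1.59082995e-01,  1.59819203e+00, -2.74999508e-05,
        1.38617847e+00, -2.10127004e-01]), 'qvel': array([-0.00028143, -0.00101812, -0.00057352, -0.0002238 , -0.00136367,
       -0.00097089]), 'joint_efforts': array([ 4.79022274e-04, -3.85570908e+01, -3.22103977e+01,  7.00944406e-02,
        3.78346047e-02, -1.56143192e-04]), 'eef_pos': array([5.74390452e-01, 1.21659740e-04, 2.13619974e-01]), 'tool_rot': array([-7.73297044e-04,  7.07081762e-01,  7.07131187e-01, -5.17571770e-04]), 'ft_force': array([0.36994004, 0.0994435 , 0.64199716]), 'torque': array([ 0.00181741,  0.01288053, -0.01519769]), 'grip_force': 0.0, 'grip_width': 1.0010637352817273}
scene {'camera_matrix': array([[471.4653755 ,   0.        , 323.88137107],
       [  0.        , 471.4653755 , 201.20641   ],
       [  0.        ,   0.        ,   1.        ]]), 'R': array([[-0.47649701,  0.87907346, -0.0134333 ],
       [ 0.6602903 ,  0.34773477, -0.66565551],
       [-0.58048886, -0.32605274, -0.74613825]]), 't': array([ 0.28344746, -0.31690183,  1.18813505])}
side {'camera_matrix': array([[521.01013394,   0.        , 328.81997135],
       [  0.        , 521.01013394, 196.18550432],
       [  0.        ,   0.        ,   1.        ]]), 'R': array([[ 0.92814502, -0.37218746, -0.00482899],
       [-0.25941588, -0.6375076 , -0.72545672],
       [ 0.26692737,  0.67458176, -0.68825084]]), 't': array([-0.55362667,  0.21148592,  0.86165673])}
```

View pics/scene0.png

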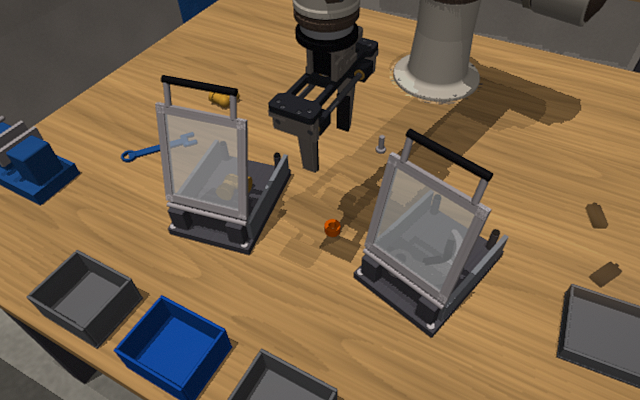

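View pics/side0.png

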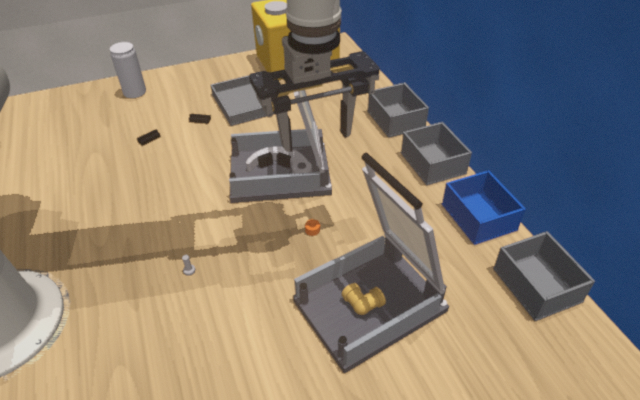

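Scene view: the jaw nest is the right one (hook visible at about 440,245), with its bar running from (409,133) to (490,177). The brass elbow is in the left nest (238,185). The side view agrees: the jaw is in the far (+y) nest.

```bash
cat > h.py <<'E'
from bench import *
import numpy as np,cv2
def pts(n,d,m=None):
    m=m or camera_model(n);K=m["camera_matrix"]
    v,u=np.mgrid[:400,:640];P=np.stack([(u-K[0,2])/K[0,0]*d,(v-K[1,2])/K[1,1]*d,d],-1)
    return (P-m["t"])@m["R"]
def ray(n,u,v):
    m=camera_model(n);K=m["camera_matrix"];C=-m["R"].T@m["t"]
    return C,m["R"].T@np.linalg.solve(K,[u,v,1])
E
python3 - <<'E'
from h import *
p=cv2.imread("pics/scene0.png");d=np.load("pics/scene0.npy");P=pts("scene",d)
dark=(p.max(2)<60)
# bar pixels: polygon near line
m=np.zeros((400,640),np.uint8);cv2.line(m,(407,132),(492,178),1,11)
S=(m>0)&dark&(d>0)
Q=P[S];Q=Q[(Q[:,2]>.2)&(Q[:,2]<.35)];c=np.median(Q,0)
w=np.linalg.svd(Q-Q.mean(0),full_matrices=False)[2][0];t=(Q-c)@w
lo,hi=np.percentile(t,[1,99]);print(len(Q),c,w,lo,hi,"centre",c+w*(lo+hi)/2)
for u,v in[(409,134),(489,176),(395,158),(487,210),(380,215),(455,270),(372,250),(365,262),(445,298),(357,280),(430,328),(504,238)]:
    print(u,v,np.median(P[v-1:v+2,u-1:u+2].reshape(-1,3),0).round(4))
# frame plane: guard lit grey frame left edge
big=cv2.resize(p[100:340,330:530],None,fx=3,fy=3*0.8333,interpolation=cv2.INTER_CUBIC)
big=cv2.resize(p[110:340,330:530],None,fx=2.5,fy=2.5,interpolation=cv2.INTER_CUBIC);cv2.imwrite("pics/c1.png",big)
E
```

```text
889 [0.5900934  0.17550239 0.28681059] [0.26197763 0.96507307 0.0012998 ] -0.06241928547389657 0.05515129071183788 centre [0.58914137 0.17199532 0.28680587]
409 134 [0.5758 0.1177 0.2864]
489 176 [0.6041 0.2283 0.287 ]
395 158 [0.5816 0.1054 0.2433]
487 210 [0.6161 0.2396 0.2438]
380 215 [0.6038 0.1015 0.145 ]
455 270 [0.641  0.2288 0.1392]
372 250 [0.6212 0.1011 0.079 ]
365 262 [0.6331 0.0959 0.0576]
445 298 [0.6536 0.2297 0.0867]
357 280 [0.6373 0.0857 0.0033]
430 328 [0.6713 0.2237 0.02  ]
504 238 [0.4848 0.2769 0.058 ]
```

View pics/c1.png

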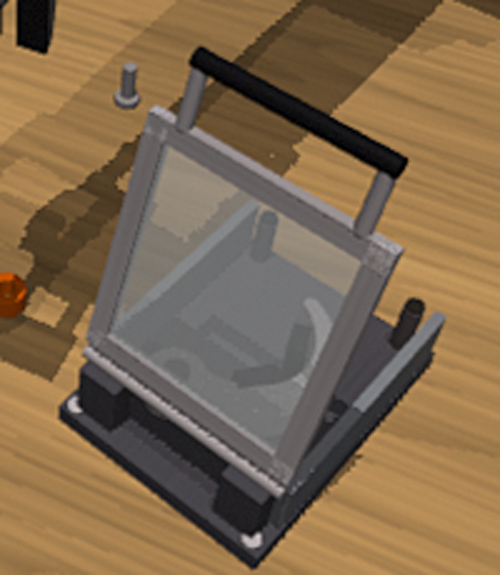

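```bash
python3 -m inch '[[[0,0,-0.05,0,0,0,1],[0,0,-0.05,0,0,0,1],[0,0,-0.05,0,0,0,1],[0.0425,0.003,0,0,0,0,1],[0.0425,0.003,0,0,0,0,1],[0.0425,0.003,0,0,0,0,1],[0.0425,0.003,0,0,0,0,1],[0,0,0,0,0,0.76,1],[0,0,0,0,0,0.76,1],[0,0,0,0,0,0,1]]]'
python3 - <<'E'
from h import *
from scipy.spatial.transform import Rotation as R
m=camera_model("wrist")
p,d=get_image("wrist");cv2.imwrite("pics/w1.png",p[:,:,::-1])
P=pts("wrist",d,m);s=get_state();T=R.from_quat(np.roll(s["tool_rot"],-1)).as_matrix();print(s["eef_pos"],T.round(3))
S=(p.max(2)<60)&(d>0)&(P[...,2]>.25)&(P[...,2]<.31);Q=P[S];print(len(Q))
L=(Q-s["eef_pos"])@T;print(np.percentile(L,[1,10,50,90,99],axis=0).round(4))
# also scene re-look
p,d=get_image("scene");cv2.imwrite("pics/s1.png",p[:,:,::-1])
E
```

```text
clock: 1.35
eef_pos: [0.5868, 0.1701, 0.364]
tool_rot: [-0.0, 0.794, 0.608, -0.0]
ft_force: [0.2, 0.6, -0.2]
grip_width: 1.0
grip_force: 0.0
[0.58682382 0.16997269 0.36410947] [[ 0.26   0.966 -0.001]
 [ 0.966 -0.26  -0.   ]
 [-0.    -0.001 -1.   ]]
2130
[[-0.0556 -0.0073  0.0735]
 [-0.0429 -0.0062  0.0743]
 [ 0.0083 -0.0015  0.0755]
 [ 0.0527  0.0025  0.0777]
 [ 0.0619  0.004   0.0793]]
```

View pics/w1.png

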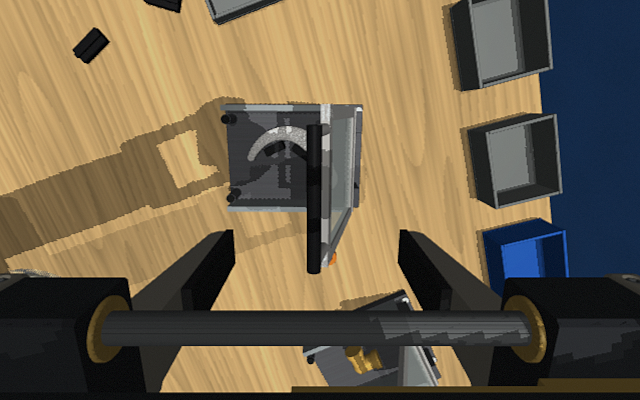

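The wrist view confirms that the hooked steel jaw is in this nest (280,145). The bar runs from (314,130) to (314,270), centred between the fingers within about 2 mm, so I'll descend and grip.

```bash
python3 -m inch '[[[0.003,-0.0015,0.03,0,0,0,1],[0,0,0.03,0,0,0,1],[0,0,0.025,0,0,0,1],[0,0,0.0135,0,0,0,1],[0,0,0,0,0,0,0.3],[0,0,0,0,0,0,0.15],[0,0,0,0,0,0,0],[0,0,0,0,0,0,0],[0,0,0,0,0,0,0],[0,0,0,0,0,0,0]]]'
python3 - <<'E'
import numpy as np
# arc increments from 1.35 to 0 : tool y, z per step
a=np.linspace(1.35,-0.0,28);y=-.225*np.cos(a);z=-.225*np.sin(a)
print(np.c_[a[1:],np.diff(y),np.diff(z)].round(4))
E
```

```text
clock: 2.7
eef_pos: [0.5863, 0.1733, 0.2662]
tool_rot: [0.0, 0.794, 0.607, 0.0]
ft_force: [-0.9, 0.0, -0.9]
grip_width: 0.371
grip_force: 0.0
[[ 1.30e+00 -1.09e-02  2.70e-03]
 [ 1.25e+00 -1.08e-02  3.30e-03]
 [ 1.20e+00 -1.06e-02  3.80e-03]
 [ 1.15e+00 -1.04e-02  4.30e-03]
 [ 1.10e+00 -1.01e-02  4.90e-03]
 [ 1.05e+00 -9.90e-03  5.40e-03]
 [ 1.00e+00 -9.60e-03  5.80e-03]
 [ 9.50e-01 -9.30e-03  6.30e-03]
 [ 9.00e-01 -9.00e-03  6.80e-03]
 [ 8.50e-01 -8.60e-03  7.20e-03]
 [ 8.00e-01 -8.30e-03  7.60e-03]
 [ 7.50e-01 -7.90e-03  8.00e-03]
 [ 7.00e-01 -7.50e-03  8.40e-03]
 [ 6.50e-01 -7.00e-03  8.80e-03]
 [ 6.00e-01 -6.60e-03  9.10e-03]
 [ 5.50e-01 -6.10e-03  9.40e-03]
 [ 5.00e-01 -5.60e-03  9.70e-03]
 [ 4.50e-01 -5.10e-03  1.00e-02]
 [ 4.00e-01 -4.60e-03  1.02e-02]
 [ 3.50e-01 -4.10e-03  1.05e-02]
 [ 3.00e-01 -3.60e-03  1.07e-02]
 [ 2.50e-01 -3.10e-03  1.08e-02]
 [ 2.00e-01 -2.50e-03  1.10e-02]
 [ 1.50e-01 -2.00e-03  1.11e-02]
 [ 1.00e-01 -1.40e-03  1.12e-02]
 [ 5.00e-02 -8.00e-04  1.12e-02]
 [-0.00e+00 -3.00e-04  1.12e-02]]
```

Fingers are still closing.

```bash
python3 -m inch '[[[0,0,0,0,0,0,0],[0,0,0,0,0,0,0],[0,0,0,0,0,0,0],[0,0,0,0,0,0,0],[0,0,0,0,0,0,0],[0,0,0,0,0,0,0]]]'
```

```text
clock: 3.45
eef_pos: [0.5862, 0.1733, 0.2661]
tool_rot: [-0.0, 0.794, 0.607, -0.0]
ft_force: [-1.8, -0.6, 0.3]
grip_width: 0.122
grip_force: 30.0
```

Bar gripped (about 11 mm wide, 30 N). Starting the arc.

```bash
python3 -m inch '[[[0,-0.0109,0.0027,0,0,0,0],[0,-0.0108,0.0033,0,0,0,0],[0,-0.0106,0.0038,0,0,0,0],[0,-0.0104,0.0043,0,0,0,0],[0,-0.0101,0.0049,0,0,0,0],[0,0,0,0,0,0,0]]]'
```

```text
clock: 4.2
eef_pos: [0.5338, 0.1878, 0.2468]
tool_rot: [-0.001, 0.794, 0.608, -0.001]
ft_force: [-1.7, 0.7, 2.9]
grip_width: 0.121
grip_force: 30.0
```

```bash
python3 -m inch '[[[0,-0.0099,0.0054,0,0,0,0],[0,-0.0096,0.0058,0,0,0,0],[0,-0.0093,0.0063,0,0,0,0],[0,-0.009,0.0068,0,0,0,0],[0,-0.0086,0.0072,0,0,0,0],[0,-0.0083,0.0076,0,0,0,0],[0,-0.0079,0.008,0,0,0,0],[0,-0.0075,0.0084,0,0,0,0],[0,0,0,0,0,0,0]]]'
```

```text
clock: 5.32
eef_pos: [0.4664, 0.2062, 0.1902]
tool_rot: [-0.001, 0.794, 0.608, -0.0]
ft_force: [3.1, 5.0, -2.1]
grip_width: 0.119
grip_force: 30.0
```

```bash
python3 -m inch '[[[0,-0.007,0.0088,0,0,0,0],[0,-0.0066,0.0091,0,0,0,0],[0,-0.0061,0.0094,0,0,0,0],[0,-0.0056,0.0097,0,0,0,0],[0,-0.0051,0.01,0,0,0,0],[0,-0.0046,0.0102,0,0,0,0],[0,-0.0041,0.0105,0,0,0,0],[0,0,0,0,0,0,0]]]'
python3 - <<'E'
from h import *
p,d=get_image("side");cv2.imwrite("pics/d2.png",p[:,:,::-1])
E
```

```text
clock: 6.32
eef_pos: [0.4299, 0.2161, 0.1228]
tool_rot: [0.0, 0.794, 0.607, 0.001]
ft_force: [5.0, 5.0, -3.1]
grip_width: 0.121
grip_force: 30.0
```

View pics/d2.png

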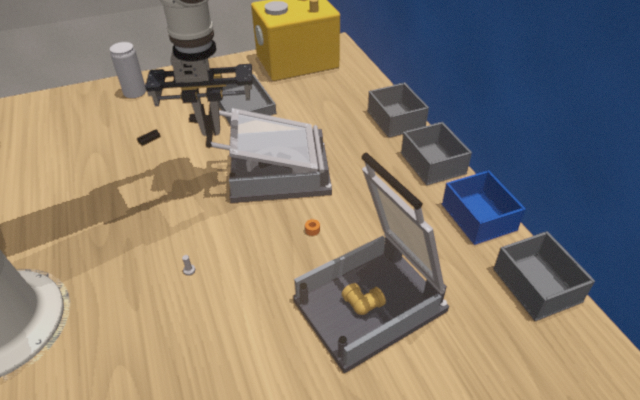

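The side view shows the guard held at about 0.35 rad, bar in the fingers at (212,147), and the elbow guard still open with its bar at (390,180). Lowering the rest slowly.

```bash
python3 -m inch '[[[0,-0.0036,0.0107,0,0,0,0],[0,-0.0031,0.0108,0,0,0,0],[0,-0.0025,0.011,0,0,0,0],[0,-0.002,0.0111,0,0,0,0],[0,-0.0014,0.0112,0,0,0,0],[0,-0.0006,0.008,0,0,0,0],[0,-0.0002,0.005,0,0,0,0],[0,0,0.004,0,0,0,0],[0,0,0.003,0,0,0,0],[0,0,0,0,0,0,0]]]'
```

```text
clock: 7.62
eef_pos: [0.4186, 0.2194, 0.0519]
tool_rot: [0.001, 0.794, 0.608, 0.001]
ft_force: [-3.5, -0.2, 22.9]
grip_width: 0.116
grip_force: 30.0
```

Run:
```python
from h import *
p,d=get_image("side");P=pts("side",d)
cv2.imwrite("pics/d3.png",cv2.resize(p[80:220,130:350,::-1],None,fx=3,fy=3,interpolation=cv2.INTER_CUBIC));np.save("pics/d3.npy",P)
```

```text
(no output)
```

View pics/d3.png

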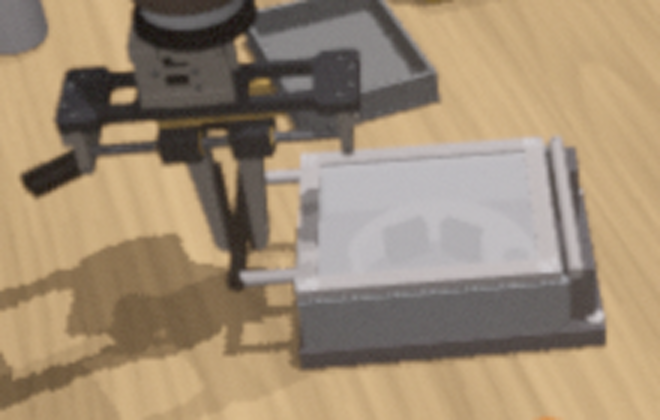

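The guard looks closed. I'll check that its frame is level from depth, at crop pixels (310,270), (310,165), (545,150), (550,265), and along the arm at (265,275).

Run:
```python
import numpy as np
P=np.load("pics/d3.npy")
for u,v in[(310,275),(310,165),(350,282),(450,275),(400,153),(530,150),(548,262),(265,276),(285,178)]:
    x,y=round(130+u/3),round(80+v/3);print(u,v,P[y-1:y+2,x-1:x+2].reshape(-1,3).round(3).tolist()[4], np.median(P[y-1:y+2,x-1:x+2,2]).round(4))
```

```text
310 275 [0.451, 0.147, 0.068] 0.0676
310 165 [0.48, 0.263, 0.07] 0.0684
350 282 [0.475, 0.129, 0.069] 0.0676
450 275 [0.536, 0.109, 0.07] 0.0681
400 153 [0.545, 0.254, 0.069] 0.0685
530 150 [0.634, 0.221, 0.069] 0.0684
548 262 [0.604, 0.104, 0.065] 0.0682
265 276 [0.423, 0.154, 0.071] 0.0674
285 178 [0.462, 0.259, 0.067] 0.0669
```

All points are at 68 mm, so the guard is level and on its stop. I'll open partway (the guard edge is 40 mm from the bar) and retreat upward.

```bash
python3 -m inch '[[[0,0,-0.002,0,0,0,0.3],[0,0,0,0,0,0,0.3],[0,0,0,0,0,0,0.3],[0,0,0,0,0,0,0.3],[0,0,-0.005,0,0,0,0.3],[0,0,-0.01,0,0,0,0.3],[0,0,-0.02,0,0,0,0.3],[0,0,-0.04,0,0,0,0.3],[0,0,-0.05,0,0,0,0.3],[0,0,-0.03,0,0,0,0.3]]]'
python3 -m inch '[[[0,0,0,0,0,0,0.3],[0,0,0,0,0,0,0.3]]]'
python3 - <<'E'
from h import *
p,d=get_image("side");P=pts("side",d)
cv2.imwrite("pics/d4.png",p[:,:,::-1])
for u,v in[(310,275),(350,282),(450,275),(400,153),(530,150),(265,276)]:
    x,y=round(130+u/3),round(80+v/3);print(np.median(P[y-1:y+2,x-1:x+2,2]).round(4))
E
```

```text
clock: 8.93
eef_pos: [0.4181, 0.2195, 0.2098]
tool_rot: [0.001, 0.794, 0.607, 0.002]
ft_force: [0.4, -0.1, 0.3]
grip_width: 0.299
grip_force: 0.0
clock: 9.18
eef_pos: [0.4164, 0.2191, 0.2052]
tool_rot: [-0.0, 0.794, 0.607, -0.001]
ft_force: [-2.0, -0.5, -0.2]
grip_width: 0.299
grip_force: 0.0
0.0676
0.0682
0.0672
0.0676
0.0682
0.0674
```

View pics/d4.png

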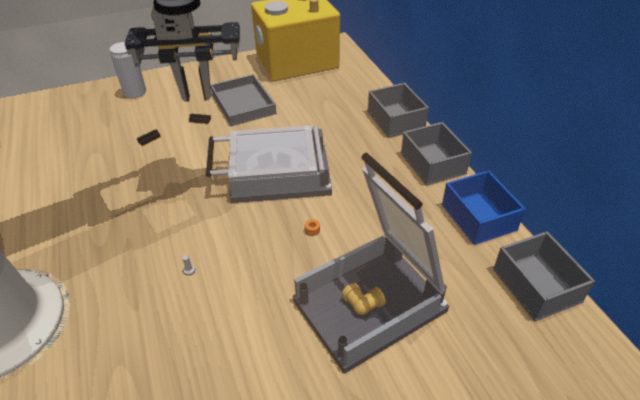

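The jaw guard lies flat with its bar free at (211,155). The gripper is clear above it, and the elbow guard is still open at (390,180).

```bash
python3 -c "
from bench import *
print(sign_off())"
```

```text
the job is handed in; nothing more can be done
None
```

The jaw nest's guard was carried down gently and rests flat on its stop with the bar released, the elbow nest's guard is still open, and the job is handed in.

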